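# Walk the dry-block heater back against its docking rail

### The job

The heavy dry-block heater has been pulled forward on the deck: walk it back on its rubber feet until its back stands square and flush against the rubber strip of the docking rail, roughly centred on the rail. Push its two front corner posts in turn, so that it swings one corner ahead, through square, and then the other: at least two clear swings of about 8 degrees away from square with the rail, before the last pushes bring it flush. Push gently and do not ram the rail, never press the key panel between the posts, do not lift or tip the heater, and leave the other things on the deck where they are.

Things in the scene. Friction and masses are not known exactly. Their poses are not given: they have to be found in the camera images.
- heater: the dry-block heater, a low white bench instrument with an aluminium block with ten wells on top; 114 mm deep, 180 mm wide, 76 mm high over the block, just under 1 kg, on four rubber feet; pushed at one post it slides and swings at about 2 to 7 N. Origin: middle of its underside, on the deck; x from its front (nearest the robot) to its back, y to its left, z up. Its flat back is at x = +55 mm.
- post_left (a point): middle of the front face of the bumper at the foot of the heater's left grey corner post (the +y one), where it may be pushed; in the heater's frame at (-59, +75, 21) mm. Bumper: smooth polished steel (slippery, so the push should stay nearly at right angles to it), 30 mm wide, 7 to 35 mm above the deck, 11 mm proud of the key panel and 8 mm proud of the post above it; the post goes up to 70 mm
- post_right (a point): the same for the right (-y) corner post; at (-59, -75, 21) mm
- back_left (a point): point on the heater's flat back near its left back corner, in the heater's frame at (55, 80, 30) mm; it lies on the rail's strip when that side is home
- back_right (a point): the same near the right back corner, at (55, -80, 30) mm
- key_panel: the thin dark panel with display and keys on the heater's front between the posts, 110 mm wide, 36 mm high; must not be pressed. Origin at the foot of the panel's back, at (-45, 0, 0) mm in the heater's frame
- dock_rail: the docking rail behind the heater: a steel angle 200 mm long and 45 mm high, screwed to the deck, with a black rubber strip on its front, 11 to 41 mm above the deck. It does not move. Origin: middle of the strip's face, at deck level; y along the rail to the left, x at right angles to the rail, away from the robot. The heater is home when its back (heater x = 55 mm) lies on the plane x = 0
- microtube_rack: bystander: white microtube rack 127 x 184 x 33 mm, left of the work
- marker: bystander: pen 135 mm long, lying to the left of the heater
- cuvettes: bystander: white cuvette strip 112 mm long, lying to the right of the heater
- lying_tube: bystander: capped sample tube 99 mm long lying on the deck, left of the heater
- tape_roll: bystander: roll of tape, 98 mm across, left

How it is judged:
By the outcome, as a careful person would: the job done as asked, in the order asked, and still so for the second after the job is handed in, with the robot touching nothing.
It also fails if it takes over 72 s, if anything falls off the work surface, if the arm or the gripper's body presses on something with over 40 N, if the wrist force passes 120 N, or if a joint passes its speed limit or range.

### The arm

A 7-joint arm with a two-finger parallel gripper is mounted at the origin on a cart in front of the work surface, level with it; the furniture and walls round the work are solid. World frame = base frame: x ahead of the robot, y to its left, z up, the work surface at z = 0. Lengths are in m, angles in rad, forces in N, time in s.
With the tool pointing down it reaches from about 0.35 to 0.9 m from the base axis. Payload 8.1 kg.
Tool frame: the origin (TCP) lies at the centre of the arm's flange, where the gripper is bolted on; the fingertips stand 178 mm ahead of it and the grasp point (between the pads) lies 159 mm ahead of it; z points along the fingers, y is the direction in which the jaws open and shut (so a half turn about z gives the same grasp; the last joint's range is limited). The gripper opens to 92 mm and grips with 3 to 60 N. Pads are 19 mm wide; open, the fingers measure 130 mm over their backs; the gripper's body (75 mm by 190 mm) begins 47 mm behind the grasp point.
Start: joints at [-1.347, 0.434, 0.025, 1.573, -0.012, 1.134, -0.075], TCP at [0.201, 0.592, 0.405] pointing down, gripper open.
Joint ranges: [-2.62, 2.62], [-0.44, 2.09], [-1.27, 1.32], [0.08, 2.57], [-1.32, 4.46], [0.12, 2], [-2.74, 2.74]. Speed limits (rad/s): [2.22, 2.22, 3.01, 3.01, 3.14, 3.14, 3.14].

### API

Orientations are given as a rotation vector (axis times angle).
In Python, from cell import arm gives the robot as it stands. The module is installed in compiled form; this text tells all that it offers.
- The arm moves only by the tool move_arm, never from a script. Its argument "steps" is a list of rows, each a list of 4 numbers: the shift along the tool's x, y, z in mm, then the turn about the tool's z in rad. In form: [[x, y, z, twist], ...]. A call has 1 to 20 rows; each row is the pose to reach, as a shift and turn from the pose commanded when the call began, along the tool's axes at that moment; what a row does not reach only later rows make up. A row lasts 1/8 s, in which the tool goes at most 62.5 mm and 10.7 degrees, less where a joint would pass 70% of its speed; a pose out of reach is approached as far as the arm can. A call with a gripper value outside its range is refused whole. "grip" is the finger opening in mm, from 0 to 91.8, set as the call begins (left out, the last holds). The fingers move at their own pace and stop on an object; "grip_force" is the grip in N (left out, the last holds). Time passes only in rows, so rows that repeat a pose let the fingers close. It gives the time, the measured TCP pose, the force and the opening at its end, in the units of the state.
- arm.observe(): the state, without advancing time (a new reading comes with each control period).
- arm.get_image(name): name is "scene" or "side" or "wrist"; returns the picture (480x640x3 uint8, red, green, blue); there is no depth.
- arm.camera_info(name): a dict with "mtx" (3x3 intrinsics, pixels), "pose" (4x4, takes a point from camera to world coordinates); the wrist camera has in their place "T_tool_cam" (4x4, takes a point from camera to tool coordinates, whose origin is the TCP and whose axes are the flange's). Camera axes: x right, y down, z forward; pixel columns grow to the right and rows downward; lengths in m; the calibration is good to about 2 mm. A picture is of the moment at which its call begins: read the wrist's pose just before it. camera_info takes no time and is no camera call.
- arm.sign_off(): hands the job in, once; it reports no verdict.
The state is a dict: "clock": time; "joints": joint angles; "dq": joint speeds; "joint_efforts": joint torques, N m; "position": TCP position; "ee_rot": TCP orientation; "force": force on the tool from outside, world axes, zero at the start; "ft_torque": the same for the moment, N m; "width": opening from 0.0 (shut) to 1.0 (fully open).
Only numpy, scipy, OpenCV 4.12 (cv2) and the standard library are available. Lean on these libraries where they do the work, as an engineer would, in place of code of your own. Each camera call takes 0.05 s, during which the arm holds its last target.

## Working session

There is one attempt and no reset: what is moved stays moved. The work goes in short steps, Python scripts to look and compute and a tool call to move; the robot and the scene stay as the last step left them, time stands still between calls to the robot, and variables do not carry over. Pictures are saved under pics/ and viewed, and the job is handed in when it is done.

Besides the shell and the picture viewer there is one more tool, called after ">>>" by a JSON object that holds its "api" and its "payload", one argument or row to a line. move_arm: Moves the arm, as the interface text tells. Its arguments: {"type":"object","properties":{"steps":{"type":"array"},"grip":{"type":"number"},"grip_force":{"type":"number"}},"required":["steps"]}

```bash
mkdir -p pics
cat > h.py <<'E'
import numpy as np,cv2
from cell import arm
from scipy.spatial.transform import Rotation as R
def save(n,f):
    im=arm.get_image(n); cv2.imwrite('pics/'+f,im[:,:,::-1]); return im
def ray(n,u,v,z):
    c=arm.camera_info(n); K=np.array(c['mtx']);T=np.array(c['pose'])
    d=T[:3,:3]@np.linalg.solve(K,[u,v,1.]); o=T[:3,3]
    return o+d*(z-o[2])/d[2]
def proj(n,P):
    c=arm.camera_info(n); K=np.array(c['mtx']);T=np.linalg.inv(np.array(c['pose']))
    p=K@(T[:3,:3]@np.asarray(P)+T[:3,3]); return p[:2]/p[2]
E
python3 - <<'E'
from h import *
s=arm.observe();print(s)
for n in('scene','side'):
    save(n,n+'0.png'); print(arm.camera_info(n))
print(arm.camera_info('wrist'))
E
```

```text
{'clock': 0.0, 'joints': array([-1.3466485 ,  0.43525042,  0.02497217,  1.57407091, -0.01157181,
        1.13399046, -0.07512171]), 'dq': array([ 7.10350190e-04,  1.17744602e-03,  1.29899310e-03,  5.04768233e-05,
       -1.59812580e-03, -7.45930183e-04, -7.65893801e-04]), 'joint_efforts': array([ 1.82084977e-04, -6.67866540e+01,  9.85033549e-01, -3.14459324e+01,
       -6.05765311e-02,  4.31178685e-02,  1.99489473e-04]), 'position': array([0.20056634, 0.59171468, 0.40393783]), 'ee_rot': array([-5.11081380e-01, -3.09965157e+00,  2.46966912e-03]), 'force': array([ 0.09961362,  0.24820985, -0.21499218]), 'ft_torque': array([0.01397786, 0.02864065, 0.00904398]), 'width': 0.996989333888359}
{'mtx': array([[515.50830074,   0.        , 317.93762881],
       [  0.        , 515.50830074, 237.45052822],
       [  0.        ,   0.        ,   1.        ]]), 'pose': array([[ 0.57216726, -0.56776836,  0.59183081, -0.2393847 ],
       [-0.81998276, -0.38203583,  0.42623572, -0.5824189 ],
       [-0.01590258, -0.72916919, -0.68414867,  0.95573163],
       [ 0.        ,  0.        ,  0.        ,  1. 
[... 343 characters left out ...]
053e-01],
       [-2.24156413e-02, -7.61479068e-01, -6.47801796e-01,
         8.66457835e-01],
       [ 0.00000000e+00,  0.00000000e+00,  0.00000000e+00,
         1.00000000e+00]])}
{'mtx': array([[343.22434684,   0.        , 313.04761931],
       [  0.        , 343.22434684, 235.67451712],
       [  0.        ,   0.        ,   1.        ]]), 'T_tool_cam': array([[ 3.72708386e-04, -9.53321506e-01, -3.01956898e-01,
         8.17831517e-02],
       [ 9.99999710e-01,  5.55745971e-04, -5.20260703e-04,
        -6.62758900e-05],
       [ 6.63787046e-04, -3.01956616e-01,  9.53321437e-01,
         1.97163502e-02],
       [ 0.00000000e+00,  0.00000000e+00,  0.00000000e+00,
         1.00000000e+00]])}
```

View pics/scene0.png

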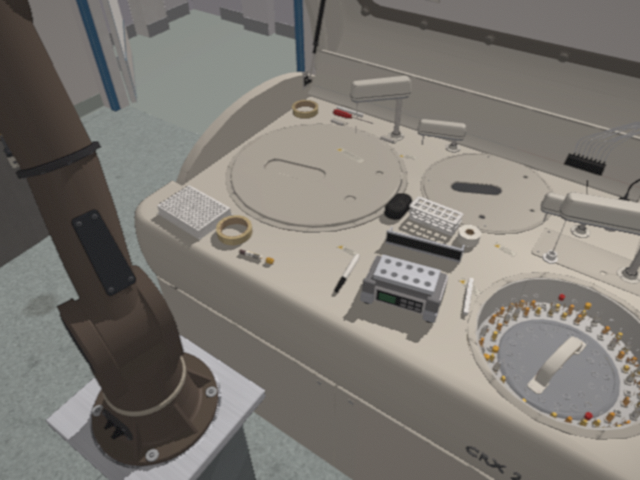

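View pics/side0.png

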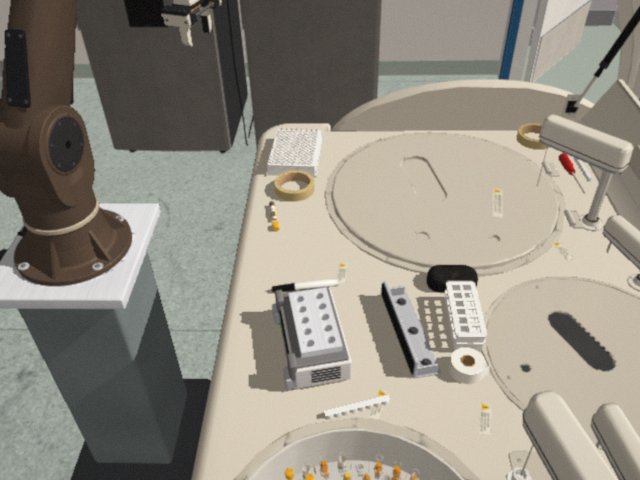

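Run:
```python
from h import *
a=cv2.imread('pics/side0.png')[265:405,255:455]; cv2.imwrite('pics/side0c.png',cv2.resize(a,None,fx=4,fy=4,interpolation=cv2.INTER_CUBIC))
a=cv2.imread('pics/scene0.png')[190:330,320:520]; cv2.imwrite('pics/scene0c.png',cv2.resize(a,None,fx=4,fy=4,interpolation=cv2.INTER_CUBIC))
```

```text
(no output)
```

View pics/side0c.png

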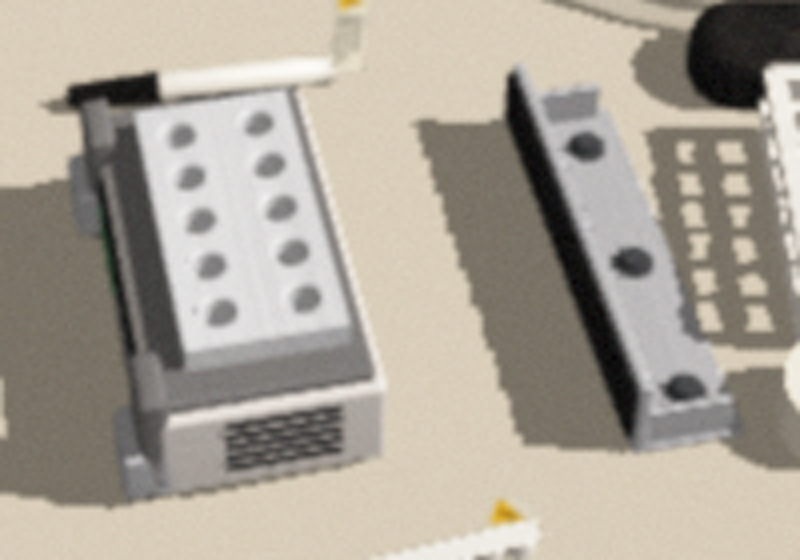

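View pics/scene0c.png

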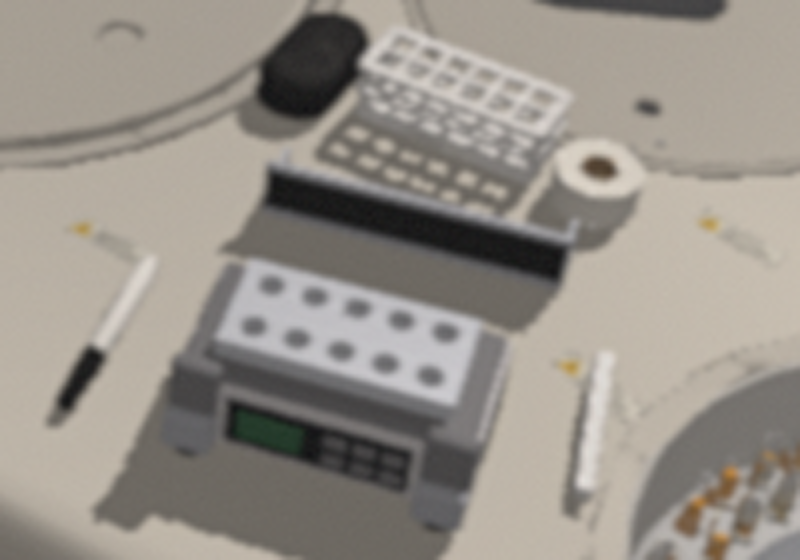

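Run:
```python
from h import *
S=lambda u,v,z:(ray('side',255+u/4,265+v/4,z)*1000).round(1)
C=lambda u,v,z:(ray('scene',320+u/4,190+v/4,z)*1000).round(1)
print('rail side top',S(515,70,45),S(640,400,45)); print('strip bottom',S(510,118,11),S(633,440,11))
print('rail scene strip top',C(272,172,41),C(565,246,41),'bot',C(268,205,11),C(556,278,11))
print('block top side (BL,FL,FR,BR)',S(290,90,76),S(135,114,76),S(186,360,76),S(350,330,76))
print('block top scene FL,FR,BR,BL',C(216,345,76),C(455,405,76),C(482,325,76),C(248,262,76))
print('bumper botL outer, botR outer scene',C(166,437,7),C(458,525,7), C(412,515,7),C(212,448,7))
print('bumper top',C(172,408,35),C(414,482,35))
print('side bumper',S(125,495,7),S(116,410,35),S(70,158,35))
print('marker',S(75,95,5),S(335,68,5),C(60,415,5),C(150,258,5))
print('cuv',C(588,485,5),C(605,352,5), S(375,560,5),S(535,525,5))
```

```text
rail side top [ -3977.2 -45089.4  45000. ] [ -6200.7 -34618.6  45000. ]
strip bottom [  -411.2 -10710.2  11000. ] [ -913.4 -8449.2 11000. ]
rail scene strip top [-39958.6 -19313.9  41000. ] [-41808.6 -11201.5  41000. ] bot [-9886.4 -5136.1 11000. ] [-10345.4  -3171.6  11000. ]
block top side (BL,FL,FR,BR) [  2719.5 -74801.7  76000. ] [  9432.3 -73316.4  76000. ] [  6565.6 -60011.3  76000. ] [   139.2 -61548.   76000. ]
block top scene FL,FR,BR,BL [-62170.8 -31816.2  76000. ] [-65193.5 -20443.5  76000. ] [-70683.5 -21618.2  76000. ] [-68049.7 -33373.2  76000. ]
bumper botL outer, botR outer scene [-4713.4 -3015.6  7000. ] [-4954.  -1922.2  7000. ] [-4901.5 -2080.5  7000. ] [-4764.7 -2844.2  7000. ]
bumper top [-26207.5 -14604.2  35000. ] [-27300.7  -9373.6  35000. ]
side bumper [ 1234.3 -5281.6  7000. ] [  4473.5 -26696.1  35000. ] [  5790.5 -32656.1  35000. ]
marker [ 1221.3 -5017.6  5000. ] [  594.5 -5111.9  5000. ] [-3143.1 -2473.4  5000. ] [-3756.3 -2581.3  5000. ]
cuv [-3686.4 -1267.9  5000. ] [-4127.  -1407.9  5000. ] [  513.1 -3729.4  5000. ] [  190.1 -3814.6  5000. ]
```

Units slip: heights must be in metres.

Run:
```python
from h import *
S=lambda u,v,z:(ray('side',255+u/4,265+v/4,z/1000)*1000).round(1)
C=lambda u,v,z:(ray('scene',320+u/4,190+v/4,z/1000)*1000).round(1)
print('rail side top',S(515,70,45),S(640,400,45)); print('strip bottom',S(510,118,11),S(633,440,11))
print('rail scene strip top',C(272,172,41),C(565,246,41),'bot',C(268,205,11),C(556,278,11))
print('block top side (BL,FL,FR,BR)',S(290,90,76),S(135,114,76),S(186,360,76),S(350,330,76))
print('block top scene FL,FR,BR,BL',C(216,345,76),C(455,405,76),C(482,325,76),C(248,262,76))
print('bumper botL outer, botR outer scene',C(166,437,7),C(458,525,7), C(412,515,7),C(212,448,7))
print('bumper top',C(172,408,35),C(414,482,35))
print('side bumper',S(125,495,7),S(116,410,35),S(70,158,35))
print('marker',S(75,95,5),S(335,68,5),C(60,415,5),C(150,258,5))
print('cuv',C(588,485,5),C(605,352,5), S(375,560,5),S(535,525,5))
```

```text
rail side top [ 670.3 -154.    45. ] [ 711.7 -348.8   45. ]
strip bottom [ 669.5 -153.2   11. ] [ 711.9 -344.1   11. ]
rail scene strip top [ 667.9 -154.5   41. ] [ 710.2 -339.8   41. ] bot [ 668.  -154.1   11. ] [ 711.2 -338.9   11. ]
block top side (BL,FL,FR,BR) [ 562.9 -198.3   76. ] [ 492.3 -214.    76. ] [ 522.5 -354.    76. ] [ 590.1 -337.8   76. ]
block top scene FL,FR,BR,BL [ 486.6 -216.3   76. ] [ 522.1 -349.6   76. ] [ 586.4 -335.8   76. ] [ 555.5 -198.    76. ]
bumper botL outer, botR outer scene [ 462.9 -200.5    7. ] [ 500.6 -372.1    7. ] [ 492.4 -347.3    7. ] [ 470.9 -227.4    7. ]
bumper top [ 462.9 -203.2   35. ] [ 492.5 -344.7   35. ]
side bumper [ 494.5 -371.6    7. ] [ 490.7 -348.5   35. ] [ 458.6 -203.3   35. ]
marker [ 452.9 -132.6    5. ] [ 583.5 -112.9    5. ] [ 443.2 -137.9    5. ] [ 587.4 -112.5    5. ]
cuv [ 570.9 -421.3    5. ] [ 674.5 -388.4    5. ] [ 600.5 -401.     5. ] [ 667.8 -383.3    5. ]
```

```bash
cat >> h.py <<'E'
from scipy.optimize import least_squares
def rp(n,u,v,z): # mm ray
    return (ray(n,u,v,z/1000)*1000)[:2]
RAIL=None
def heaterfit(obs,p0):
    """obs: (cam,u,v,key) key -> local point; block xf,xb,hw free"""
    def pts(p):
        x,y,a,xf,xb,hw=p
        L={'bFL':(xf,hw,76),'bFR':(xf,-hw,76),'bBL':(xb,hw,76),'bBR':(xb,-hw,76),
           'Lbo':(-59,90,7),'Lbi':(-59,60,7),'Rbo':(-59,-90,7),'Rbi':(-59,-60,7),
           'Lto':(-59,90,35),'Lti':(-59,60,35),'Rto':(-59,-90,35),'Rti':(-59,-60,35)}
        c,s=np.cos(a),np.sin(a)
        return {k:np.array([x+c*q[0]-s*q[1],y+s*q[0]+c*q[1],q[2]])/1000 for k,q in L.items()}
    def f(p):
        P=pts(p); return np.concatenate([proj(n,P[k])-[u,v] for n,u,v,k in obs])
    r=least_squares(f,p0,loss='soft_l1'); return r.x,f(r.x).reshape(-1,2)
E
cat > fit0.py <<'E'
from h import *
s=lambda u,v,k:('side',255+u/4,265+v/4,k)
c=lambda u,v,k:('scene',320+u/4,190+v/4,k)
obs=[s(290,90,'bBL'),s(135,114,'bFL'),s(186,360,'bFR'),s(350,330,'bBR'),c(216,345,'bFL'),c(455,405,'bFR'),c(482,325,'bBR'),c(248,262,'bBL'),
c(166,437,'Lbo'),c(458,525,'Rbo'),c(412,515,'Rbi'),c(212,448,'Lbi'),c(172,408,'Lto'),c(414,482,'Rti'),s(125,495,'Rbo'),s(116,410,'Rti'),s(70,158,'Lto')]
x,r=heaterfit(obs,[537,-274,.22,-31,35,70])
print(x.round(2),np.degrees(x[2])); print(r.round(1).tolist())
# rail fit: centre, yaw
ro=[('side',255+515/4,265+80/4,(0,100,41)),('side',255+510/4,265+118/4,(0,100,11)),('side',255+633/4,265+440/4,(0,-100,11)),('side',255+638/4,265+405/4,(0,-100,41)),
('scene',320+272/4,190+172/4,(0,100,41)),('scene',320+565/4,190+246/4,(0,-100,41)),('scene',320+268/4,190+205/4,(0,100,11)),('scene',320+556/4,190+278/4,(0,-100,11))]
def f(p):
    cc,ss=np.cos(p[2]),np.sin(p[2])
    return np.concatenate([proj(n,np.array([p[0]-ss*q[1],p[1]+cc*q[1],q[2]])/1000)-[u,v] for n,u,v,q in ro])
q=least_squares(f,[690,-248,.22]); print(q.x.round(3),np.degrees(q.x[2]),q.fun.round(1))
E
python3 fit0.py
```

```text
[ 5.3664e+02 -2.7591e+02  2.1000e-01 -3.0440e+01  3.9290e+01  7.0730e+01] 11.932465869377536
[[-1.3, 0.1], [-0.0, -0.4], [-0.5, -1.2], [-0.2, -0.4], [0.0, -2.1], [0.6, 0.5], [1.1, -0.7], [1.2, -1.1], [-0.7, 0.6], [1.0, 1.7], [-0.4, 0.2], [-0.2, 1.6], [-1.7, 0.1], [0.6, 0.8], [1.6, 2.3], [0.4, -0.8], [1.0, -1.3]]
[ 6.90478e+02 -2.48302e+02  2.13000e-01] 12.196372080299346 [-0.7 -2.3 -0.2 -1.  -0.1  0.9  0.1 -1.1 -1.1 -0.9  2.6  0.6 -0.9 -0.8
  2.7  1. ]
```

>>> {"api": "move_arm", "payload": {
  "steps": [
    [-28,-41,0,-0.03],
    [-56,-82,0,-0.06],
    [-84,-124,0,-0.1],
    [-111,-165,0,-0.13],
    [-139,-206,0,-0.16],
    [-167,-247,0,-0.19],
    [-195,-288,0,-0.22],
    [-223,-330,0,-0.25],
    [-250,-371,0,-0.29],
    [-278,-412,0,-0.32],
    [-306,-453,0,-0.35],
    [-334,-494,0,-0.38],
    [-362,-536,0,-0.41],
    [-390,-577,0,-0.45],
    [-417,-618,0,-0.48],
    [-445,-659,0,-0.51],
    [-473,-700,0,-0.54],
    [-473,-700,60,-0.54],
    [-473,-700,100,-0.54],
    [-473,-700,100,-0.54]
  ],
  "grip": 0
}}

```text
clock: 2.6
position: [0.4227, -0.2224, 0.3026]
ee_rot: [0.332, -3.118, -0.003]
force: [0.5, 0.1, -0.1]
width: 0.003
```

```bash
cat >> h.py <<'E'
def st():
    s=arm.observe(); M=R.from_rotvec(s['ee_rot']).as_matrix()
    print('t',round(s['clock'],2),'pos',(s['position']*1000).round(1),'pushyaw',round(np.degrees(np.arctan2(-M[1,0],-M[0,0])),2),'z',M[:,2].round(3),'F',s['force'].round(2),'w',round(s['width'],3))
    return s,M
E
python3 - <<'E'
from h import *
st(); save('wrist','w1.png')
E
```

```text
t 2.6 pos [ 422.7 -222.4  302.6] pushyaw 12.16 z [-0.006  0.001 -1.   ] F [ 0.47  0.12 -0.13] w 0.003
```

View pics/w1.png

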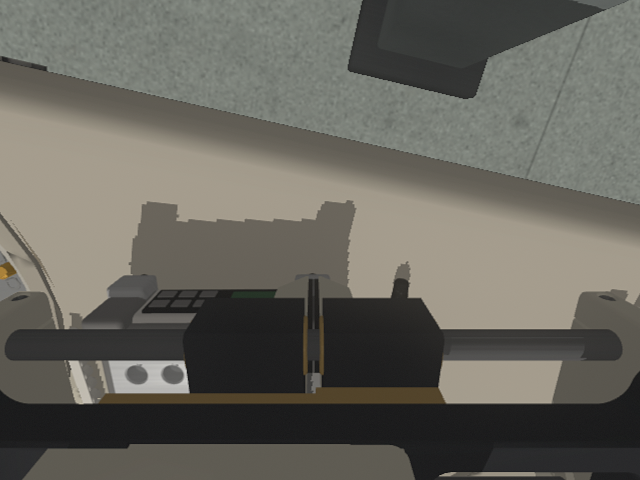

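>>> {"api": "move_arm", "payload": {
  "steps": [
    [0,0,40,0],
    [0,0,80,0],
    [0,0,106,0],
    [0,0,106,0]
  ]
}}

```text
clock: 3.15
position: [0.4244, -0.2229, 0.1993]
ee_rot: [-0.335, 3.123, 0.001]
force: [0.3, -0.6, -0.4]
width: 0.008
```

```bash
cat > look.py <<'E'
from h import *
import sys
tag=sys.argv[1]; st()
a=save('side','s_%s.png'%tag)[265:405,255:455,::-1]; cv2.imwrite('pics/s_%sc.png'%tag,cv2.resize(a,None,fx=4,fy=4,interpolation=cv2.INTER_CUBIC))
if len(sys.argv)>2:
  a=save('scene','c_%s.png'%tag)[190:330,320:520,::-1]; cv2.imwrite('pics/c_%sc.png'%tag,cv2.resize(a,None,fx=4,fy=4,interpolation=cv2.INTER_CUBIC))
E
python3 look.py 1 c
```

```text
t 3.15 pos [ 424.4 -222.9  199.3] pushyaw 12.23 z [ 0.  0. -1.] F [ 0.29 -0.61 -0.45] w 0.008
```

View pics/s_1c.png

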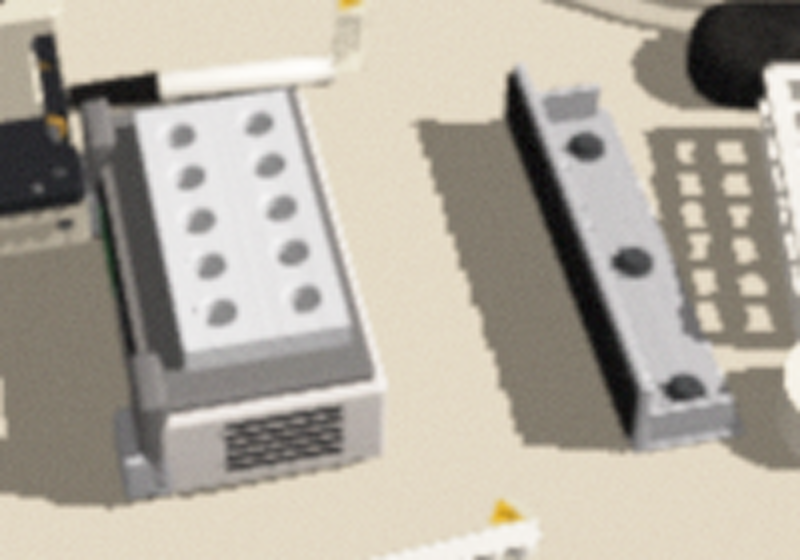

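View pics/c_1c.png

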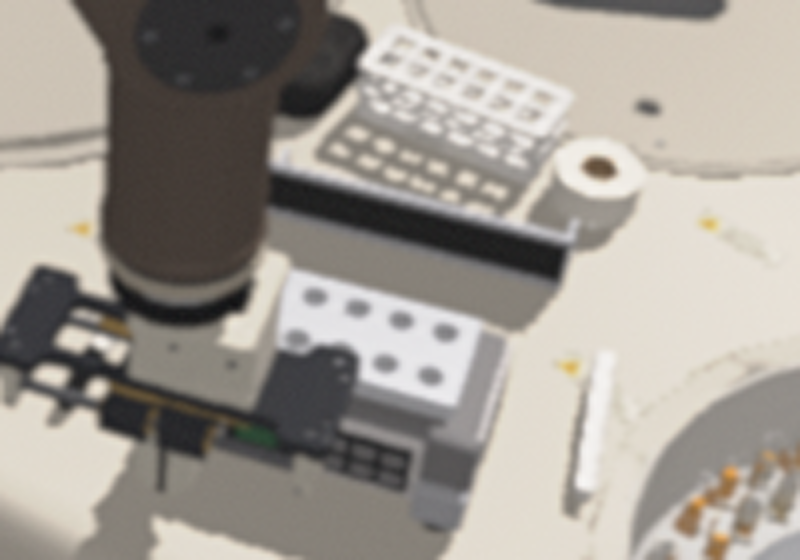

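```bash
cat >> h.py <<'E'
def track(im,th=190):
    """im rgb of side cam; block-top rectangle at z=76"""
    g=im.min(axis=2); m=np.zeros_like(g); 
    w=cv2.GaussianBlur(g,(3,3),0)
    sat=im.max(axis=2).astype(int)-im.min(axis=2)
    m[(w>th)&(sat<26)]=255
    m[:262]=0;m[385:]=0;m[:,:260]=0;m[:,480:]=0
    m=cv2.morphologyEx(m,cv2.MORPH_OPEN,np.ones((5,5)))
    n,l,s,cen=cv2.connectedComponentsWithStats(m)
    if n<2: return None,m
    k=1+np.argmax(s[1:,4]); b=(l==k).astype(np.uint8)
    cs,_=cv2.findContours(b,cv2.RETR_EXTERNAL,cv2.CHAIN_APPROX_NONE)
    c=max(cs,key=len)[:,0,:]
    P=np.array([rp('side',u,v,76) for u,v in c],np.float32)
    (cx,cy),(w_,h_),a=cv2.minAreaRect(P)
    if w_>h_: w_,h_=h_,w_; a+=90
    a=(a+90)%180-90
    return (cx,cy,w_,h_,a),b*255
E
python3 - <<'E'
from h import *
for f in('side0','s_1'):
    im=cv2.imread(f'pics/{f}.png')[:,:,::-1]
    for th in(190,200,210):
        r,b=track(im,th); print(f,th,np.round(r,2) if r else r)
    print(im[285:350:10,310])
    cv2.imwrite('pics/m_%s.png'%f,b)
E
```

```text
side0 190 [ 540.64 -273.77   68.29  139.07   12.27]
side0 200 [ 541.52 -272.87   34.3   137.29   14.1 ]
side0 210 [ 543.69 -272.77   29.35  134.95   10.13]
[[238 233 226]
 [223 222 223]
 [222 219 220]
 [227 226 226]
 [225 225 223]
 [225 223 223]
 [134 134 135]]
s_1 190 [ 540.68 -273.56   69.36  141.51   12.28]
s_1 200 [ 540.64 -273.77   68.29  139.07   12.27]
s_1 210 [ 533.53 -274.98   52.98  137.64   12.41]
[[243 239 232]
 [232 231 231]
 [230 230 230]
 [233 233 232]
 [231 230 230]
 [233 232 232]
 [143 141 142]]
```

>>> {"api": "move_arm", "payload": {
  "steps": [
    [-10,0,0,0],
    [-20,0,0,0],
    [-24,0,0,0],
    [-28,0,0,0],
    [-32,0,0,0],
    [-36,0,0,0],
    [-40,0,0,0],
    [-44,0,0,0],
    [-48,0,0,0],
    [-48,0,0,0]
  ]
}}

```text
clock: 4.5
position: [0.4693, -0.2122, 0.1981]
ee_rot: [0.333, -3.12, -0.004]
force: [-5.6, 1.5, 0.9]
width: 0.009
```

```bash
cat > tr.py <<'E'
from h import *
import sys
s,M=st()
im=save('side','s_%s.png'%sys.argv[1]); a=im[265:405,255:455,::-1]; cv2.imwrite('pics/s_%sc.png'%sys.argv[1],cv2.resize(a,None,fx=4,fy=4,interpolation=cv2.INTER_CUBIC))
r,b=track(im)
A=np.radians(12.5); cx,cy,w,h,a=r; print('block',np.round(r,2))
ha=np.radians(a); o=np.array([cx,cy])-4.4*np.array([np.cos(ha),np.sin(ha)])
rc=np.array([690.5,-247.9]); d=o-rc; X=np.array([np.cos(A),np.sin(A)]);Y=np.array([-X[1],X[0]])
hx=np.array([np.cos(ha),np.sin(ha)]);hy=np.array([-hx[1],hx[0]])
print('origin',o.round(1),'rail x,y',(d@X).round(1),(d@Y).round(1),'yaw rel %.2f'%(a-12.5))
for n,l in(('L',1),('R',-1)):
    print(n,'back gap',round(-((o+55*hx+80*l*hy-rc)@X),1),'post',(o-59*hx+75*l*hy).round(1),
     'tcp in post frame', [round((s['position'][:2]*1000-(o-59*hx+75*l*hy))@v,1) for v in(hx,hy)])
Tm=M[:2,:2]
for n,l in(('L',1),('R',-1)):
    g=o-59*hx+75*l*hy-35*hx
    print(n,'standoff35 tool delta', (M[:2,:2].T@(g-s['position'][:2]*1000)).round(1),'twist to heater yaw',round(-(ha-np.arctan2(-M[1,0],-M[0,0])),3))
E
python3 tr.py 2
```

```text
t 4.5 pos [ 469.3 -212.2  198.1] pushyaw 12.2 z [-0.004  0.002 -1.   ] F [-5.63  1.46  0.89] w 0.009
block [ 555.67 -273.42   69.4   143.4     6.73]
origin [ 551.3 -273.9] rail x,y -141.5 4.7 yaw rel -5.77
L back gap 78.8 post [ 483.9 -206.4] tcp in post frame [np.float64(-15.2), np.float64(-4.0)]
R back gap 94.9 post [ 501.5 -355.3] tcp in post frame [np.float64(-15.2), np.float64(146.0)]
L standoff35 tool delta [19.3  5.9] twist to heater yaw 0.095
R standoff35 tool delta [  33.6 -143.4] twist to heater yaw 0.095
```

View pics/s_2c.png

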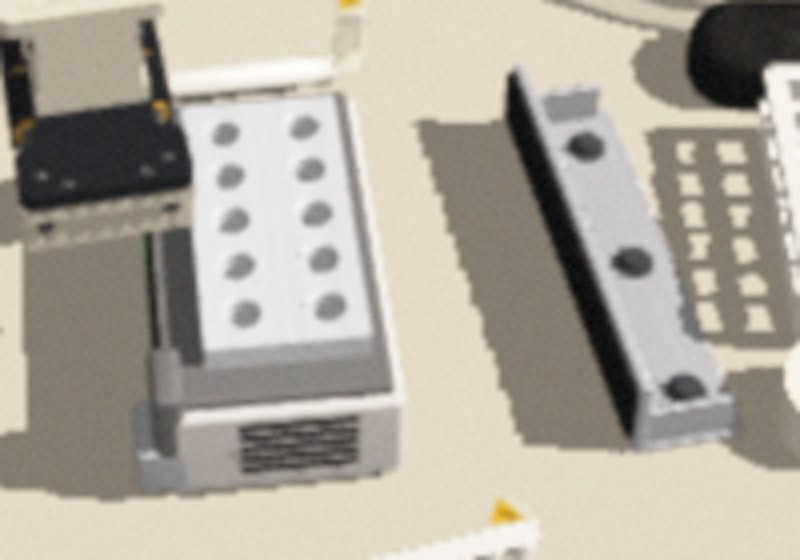

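>>> {"api": "move_arm", "payload": {
  "steps": [
    [8,0,0,0.04],
    [10,6,0,0.1],
    [8,12,0,0.11],
    [8,12,0,0.11]
  ]
}}

```text
clock: 5.05
position: [0.4607, -0.2021, 0.1988]
ee_rot: [-0.164, 3.137, 0.0]
force: [-0.3, 0.3, 0.6]
width: 0.004
```

>>> {"api": "move_arm", "payload": {
  "steps": [
    [-4,0,0,0],
    [-8,0,0,0],
    [-11,0,0,0],
    [-14,0,0,0],
    [-17,0,0,0],
    [-19,0,0,0],
    [-19,0,0,0]
  ]
}}

```text
clock: 5.92
position: [0.4778, -0.2004, 0.198]
ee_rot: [0.161, -3.133, -0.003]
force: [-6.6, 1.0, 1.3]
width: 0.01
```

```bash
python3 tr.py 3
```

```text
t 5.92 pos [ 477.8 -200.4  198. ] pushyaw 5.89 z [-0.004  0.002 -1.   ] F [-6.64  1.05  1.31] w 0.01
block [ 561.33 -274.26   69.16  143.63    4.11]
origin [ 556.9 -274.6] rail x,y -136.2 2.9 yaw rel -8.39
L back gap 70.1 post [ 492.7 -204. ] tcp in post frame [np.float64(-14.6), np.float64(4.7)]
R back gap 93.4 post [ 503.5 -353.6] tcp in post frame [np.float64(-14.6), np.float64(154.7)]
L standoff35 tool delta [20.5 -4. ] twist to heater yaw 0.031
R standoff35 tool delta [  25.2 -153.9] twist to heater yaw 0.031
```

>>> {"api": "move_arm", "payload": {
  "steps": [
    [-2,0,0,0],
    [-4,0,0,0],
    [-4,0,0,0]
  ]
}}

```text
clock: 6.35
position: [0.4818, -0.1999, 0.198]
ee_rot: [0.161, -3.133, -0.003]
force: [-5.5, 1.7, 1.0]
width: 0.005
```

```bash
python3 tr.py 4
```

```text
t 6.35 pos [ 481.8 -199.9  198. ] pushyaw 5.89 z [-0.004  0.002 -1.   ] F [-5.54  1.74  1.01] w 0.005
block [ 564.15 -274.84   69.05  143.42    2.91]
origin [ 559.8 -275.1] rail x,y -133.5 1.8 yaw rel -9.59
L back gap 66.0 post [ 497.  -203.1] tcp in post frame [np.float64(-15.1), np.float64(4.0)]
R back gap 92.6 post [ 504.6 -353. ] tcp in post frame [np.float64(-15.1), np.float64(154.0)]
L standoff35 tool delta [20.1 -3. ] twist to heater yaw 0.052
R standoff35 tool delta [  27.9 -152.8] twist to heater yaw 0.052
```

>>> {"api": "move_arm", "payload": {
  "steps": [
    [14,0,0,0],
    [28,0,0,0],
    [30,-40,0,0.02],
    [30,-85,0,0.04],
    [29,-125,0,0.05],
    [28,-160,0,0.05],
    [28,-160,0,0.05]
  ]
}}

```text
clock: 7.28
position: [0.4706, -0.3657, 0.1992]
ee_rot: [-0.077, 3.14, -0.005]
force: [-0.0, 0.9, 0.6]
width: 0.003
```

```bash
python3 tr.py 5
```

```text
t 7.28 pos [ 470.6 -365.7  199.2] pushyaw 2.81 z [ 0.001 -0.003 -1.   ] F [-0.    0.89  0.57] w 0.003
block [ 564.81 -275.46   69.46  143.2     2.31]
origin [ 560.4 -275.6] rail x,y -133.0 1.1 yaw rel -10.19
L back gap 64.7 post [ 498.4 -203.1] tcp in post frame [np.float64(-34.4), np.float64(-161.3)]
R back gap 93.0 post [ 504.5 -353. ] tcp in post frame [np.float64(-34.4), np.float64(-11.3)]
L standoff35 tool delta [ -0.8 161.3] twist to heater yaw 0.009
R standoff35 tool delta [ 0.5 11.3] twist to heater yaw 0.009
```

View pics/s_5c.png

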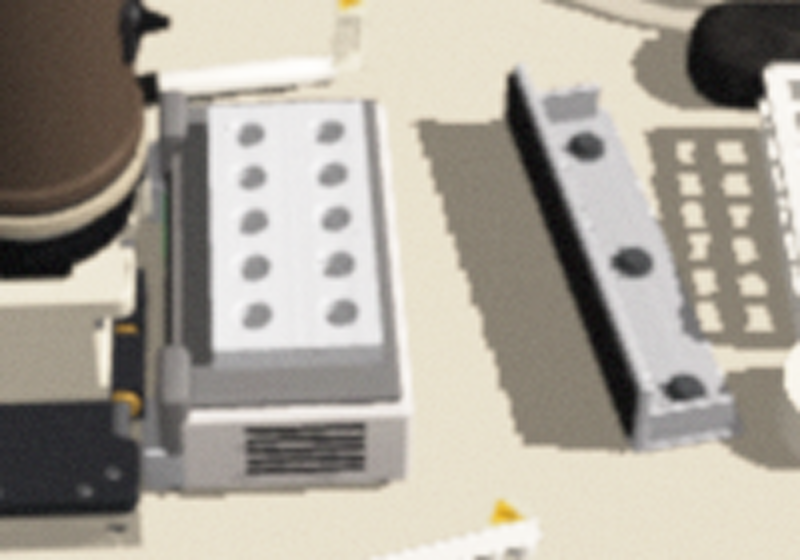

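>>> {"api": "move_arm", "payload": {
  "steps": [
    [-8,4,0,0],
    [-16,4,0,0],
    [-20,4,0,0],
    [-24,4,0,0],
    [-28,4,0,0],
    [-32,4,0,-0.02],
    [-36,4,0,-0.04],
    [-40,4,0,-0.06],
    [-44,4,0,-0.08],
    [-47,4,0,-0.1],
    [-47,4,0,-0.1]
  ]
}}

```text
clock: 8.7
position: [0.5179, -0.3561, 0.1984]
ee_rot: [0.24, -3.131, 0.001]
force: [-3.9, -2.7, -0.8]
width: 0.003
```

```bash
python3 tr.py 6
```

```text
t 8.7 pos [ 517.9 -356.1  198.4] pushyaw 8.77 z [-0.002 -0.001 -1.   ] F [-3.91 -2.72 -0.81] w 0.003
block [ 571.27 -269.99   91.36  145.22    9.82]
origin [ 566.9 -270.7] rail x,y -125.6 4.4 yaw rel -2.68
L back gap 66.9 post [ 496.  -206.9] tcp in post frame [np.float64(-3.8), np.float64(-150.8)]
R back gap 74.4 post [ 521.6 -354.7] tcp in post frame [np.float64(-3.8), np.float64(-0.8)]
L standoff35 tool delta [ 33.9 150.2] twist to heater yaw -0.018
R standoff35 tool delta [31.2  0.2] twist to heater yaw -0.018
```

View pics/s_6c.png

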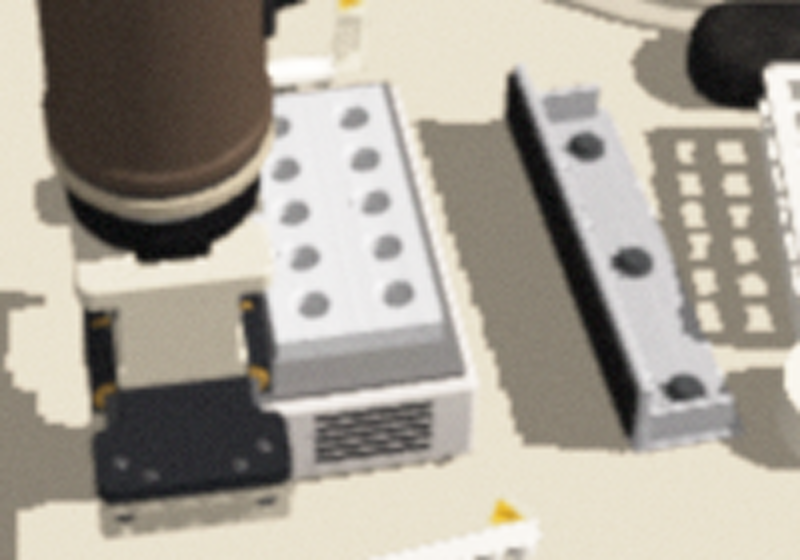

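```bash
cat >> h.py <<'E'
def track2(im,th=190):
    _,b=track(im,th)
    P=[]
    for v in range(b.shape[0]):
        q=np.where(b[v])[0]
        if len(q): P.append(rp('side',q[-1]+.5,v,76))
    P=np.array(P,np.float32); keep=np.ones(len(P),bool)
    for _ in range(6):
        vx,vy,x0,y0=cv2.fitLine(P[keep],cv2.DIST_HUBER,0,.01,.01).ravel()
        if vy<0: vx,vy=-vx,-vy
        d=(P-[x0,y0])@np.array([-vy,vx]); keep=np.abs(d)<2
    t=(P[keep]-[x0,y0])@np.array([vx,vy]); m=(t.max()+t.min())/2
    return np.degrees(np.arctan2(-vx,vy)),np.array([x0+m*vx,y0+m*vy]),t.max()-t.min()
E
python3 - <<'E'
import re
s=open('tr.py').read()
s=s.replace("r,b=track(im)\n","a,ce,ln=track2(im)\nrr,_=track(im)\n")
s=s.replace("cx,cy,w,h,a=r; print('block',np.round(r,2))","print('edge',a.round(2),ce.round(1),'len',ln.round(1),'rect',np.round(rr,2))")
s=s.replace("o=np.array([cx,cy])-4.4*","o=ce-39.0*")
open('tr.py','w').write(s)
t=s.replace("im=save('side','s_%s.png'%sys.argv[1]);","im=cv2.imread('pics/s_%s.png'%sys.argv[1])[:,:,::-1];")
open('tro.py','w').write(t)
E
cp pics/side0.png pics/s_0.png; for i in 0 1 2 3 4 5 6; do echo == $i; python3 tro.py $i | grep -E 'edge|origin'; done; python3 tro.py 6
```

```text
== 0
edge 11.61 [ 554.8 -271.9] len 136.3 rect [ 540.64 -273.77   68.29  139.07   12.27]
origin [ 516.6 -279.8] rail x,y -176.7 6.5 yaw rel -0.89
== 1
edge 12.24 [ 574.7 -267. ] len 138.1 rect [ 540.68 -273.56   69.36  141.51   12.28]
origin [ 536.6 -275.2] rail x,y -156.2 6.6 yaw rel -0.26
== 2
edge 6.49 [ 590.1 -270.3] len 137.5 rect [ 555.67 -273.42   69.4   143.4     6.73]
origin [ 551.4 -274.7] rail x,y -141.6 3.9 yaw rel -6.01
== 3
edge 4.08 [ 595.8 -271.4] len 139.1 rect [ 561.33 -274.26   69.16  143.63    4.11]
origin [ 556.9 -274.2] rail x,y -136.1 3.2 yaw rel -8.42
== 4
edge 2.92 [ 598.6 -272.5] len 141.1 rect [ 564.15 -274.84   69.05  143.42    2.91]
origin [ 559.7 -274.4] rail x,y -133.5 2.4 yaw rel -9.58
== 5
== 6
edge 9.72 [ 616.4 -263. ] len 139.9 rect [ 571.27 -269.99   91.36  145.22    9.82]
origin [ 578.  -269.6] rail x,y -114.6 3.1 yaw rel -2.78
t 8.75 pos [ 517.9 -356.1  198.4] pushyaw 8.76 z [-0.002 -0.    -1.   ] F [-4.15 -3.2  -1.65] w 0.005
edge 9.72 [ 616.4 -263. ] len 139.9 rect [ 571.27 -269.99   91.36  145.22    9.82]
origin [ 578.  -269.6] rail x,y -114.6 3.1 yaw rel -2.78
L back gap 55.7 post [ 507.2 -205.7] tcp in post frame [np.float64(-14.8), np.float64(-150.1)]
R back gap 63.5 post [ 532.5 -353.5] tcp in post frame [np.float64(-14.8), np.float64(-0.1)]
L standoff35 tool delta [ 22.7 149.7] twist to heater yaw -0.017
R standoff35 tool delta [20.2 -0.3] twist to heater yaw -0.017Traceback (most recent call last):
  File "tro.py", line 6, in <module>
    rr,_=track(im)
         ~~~~~^^^^
  File "h.py", line 46, in track
    P=np.array([rp('side',u,v,76) for u,v in c],np.float32)
                ~~^^^^^^^^^^^^^^^
  File "h.py", line 15, in rp
    return (ray(n,u,v,z/1000)*1000)[:2]
            ~~~^^^^^^^^^^^^^^
  File "h.py", line 7, in ray
    c=arm.camera_info(n); K=np.array(c['mtx']);T=np.array(c['pose'])
ValueError: time passes only in moves, steps and waits
```

>>> {"api": "move_arm", "payload": {
  "steps": [
    [8,-3,0,0],
    [10,-9,0,-0.05],
    [8,-9,0,-0.1],
    [8,-9,0,-0.1]
  ]
}}

```text
clock: 9.25
position: [0.5123, -0.366, 0.1991]
ee_rot: [-0.396, 3.115, 0.0]
force: [-0.3, -0.2, 0.4]
width: 0.006
```

>>> {"api": "move_arm", "payload": {
  "steps": [
    [-6,0,0,0],
    [-10,0,0,0],
    [-14,0,0,0],
    [-18,0,0,0],
    [-22,0,0,0],
    [-26,0,0,0],
    [-30,0,0,0],
    [-34,0,0,0],
    [-37,0,0,0],
    [-37,0,0,0]
  ]
}}

```text
clock: 10.5
position: [0.5472, -0.3576, 0.1985]
ee_rot: [0.394, -3.115, 0.002]
force: [-4.6, -3.8, 0.9]
width: 0.001
```

```bash
python3 tr.py 7
```

```text
t 10.5 pos [ 547.2 -357.6  198.5] pushyaw 14.43 z [-0.002 -0.002 -1.   ] F [-4.56 -3.79  0.85] w 0.001
edge 15.22 [ 634.3 -249.5] len 135.0 rect [ 596.24 -258.77   87.43  152.52   14.14]
origin [ 596.7 -259.7] rail x,y -94.1 8.8 yaw rel 2.72
L back gap 43.0 post [ 520.1 -202.8] tcp in post frame [np.float64(-14.5), np.float64(-156.5)]
R back gap 35.4 post [ 559.4 -347.6] tcp in post frame [np.float64(-14.5), np.float64(-6.5)]
L standoff35 tool delta [ 22.7 156.2] twist to heater yaw -0.014
R standoff35 tool delta [20.6  6.2] twist to heater yaw -0.014
```

View pics/s_7c.png

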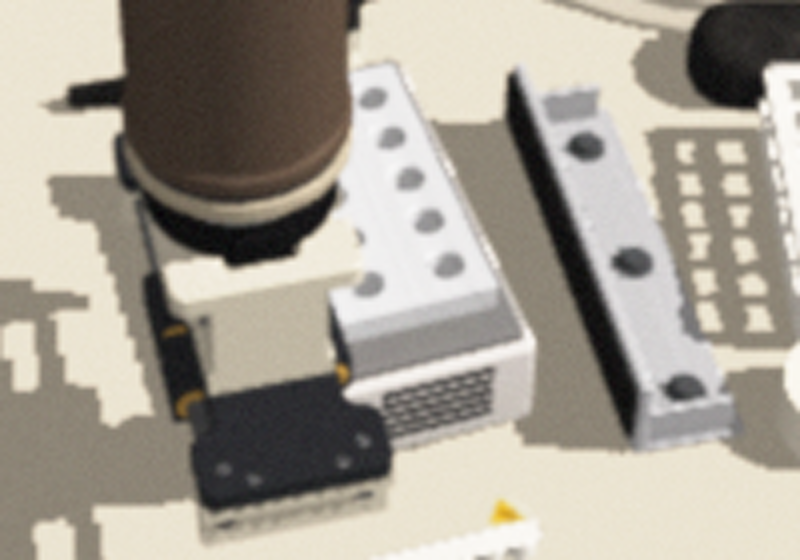

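Run:
```python
from h import *
S=lambda u,v,z:rp('side',255+u/4,265+v/4,z)
a=S(395,64,76);b=S(500,291,76);print(a,b,np.linalg.norm(a-b),np.degrees(np.arctan2(-(a-b)[0],(a-b)[1])))
im=cv2.imread('pics/s_7.png')[:,:,::-1]
_,m=track(im)
for v in range(282,345,4):
    q=np.where(m[v])[0]; print(v,q[-1] if len(q) else None, im[v,q[-1]-2:q[-1]+4].min(axis=1) if len(q) else '')
```

```text
[ 611.6017428  -181.22091707] [ 653.45887938 -316.4768381 ] 141.58454737443247 17.195529232725768
282 357 [213 222 215 208 209 210]
286 360 [228 214 212 212 211 213]
290 360 [191 203 208 209 212 211]
294 360 [235 212 191 201 196 185]
298 362 [233 210 191 177 142 121]
302 363 [235 228 200 182 177 146]
306 367 [192 220 218 155 125 117]
310 367 [236 226 191 179 165 127]
314 369 [235 224 189 179 162 125]
318 371 [232 219 188 188 165 124]
322 373 [232 211 186 187 162 123]
326 376 [210 189 219 195 130 118]
330 378 [212 196 215 188 130 119]
334 378 [237 233 211 184 173 147]
338 377 [195 195 193 186 164 151]
342 368 [191 192 195 190 194 187]
```

```bash
python3 - <<'E'
s=open('tr.py').read()
i=s.index("im=save"); j=s.index("A=np.radians")
man='''
S=lambda u,v,z:rp('side',255+u/4,265+v/4,z)
v=[float(x) for x in sys.argv[1:5]]
p=S(v[0],v[1],76);q=S(v[2],v[3],76);ce=(p+q)/2;ln=np.linalg.norm(p-q);a=np.degrees(np.arctan2(-(p-q)[0],(p-q)[1]));rr=[0]
'''
open('man.py','w').write(s[:i]+man+s[j:])
open('tr.py','w').write(s)
E
python3 man.py 395 64 500 291
```

```text
t 10.55 pos [ 547.1 -357.6  198.5] pushyaw 14.43 z [-0.002 -0.001 -1.   ] F [-3.4  -3.83 -0.11] w 0.006
edge 17.2 [ 632.5 -248.8] len 141.6 rect [0]
origin [ 595.3 -260.4] rail x,y -95.7 8.4 yaw rel 4.70
L back gap 47.4 post [ 516.7 -206.2] tcp in post frame [np.float64(-15.7), np.float64(-153.7)]
R back gap 34.3 post [ 561.1 -349.5] tcp in post frame [np.float64(-15.7), np.float64(-3.7)]
L standoff35 tool delta [ 26.7 152.5] twist to heater yaw -0.048
R standoff35 tool delta [19.4  2.7] twist to heater yaw -0.048
```

>>> {"api": "move_arm", "payload": {
  "steps": [
    [-4,-1,0,0],
    [-8,-2,0,0],
    [-12,-3,0,0],
    [-15,-3,0,0],
    [-18,-4,0,0],
    [-18,-4,0,0]
  ]
}}

```text
clock: 11.3
position: [0.5653, -0.3567, 0.1984]
ee_rot: [0.394, -3.114, 0.001]
force: [-5.4, -2.6, 2.6]
width: 0.006
```

```bash
python3 tr.py 8
```

```text
t 11.3 pos [ 565.3 -356.7  198.4] pushyaw 14.44 z [-0.003 -0.001 -1.   ] F [-5.42 -2.61  2.56] w 0.006
edge 19.26 [ 644.7 -247. ] len 132.9 rect [ 614.77 -255.71   75.23  149.51   14.87]
origin [ 607.9 -259.9] rail x,y -83.3 6.2 yaw rel 6.76
L back gap 38.1 post [ 527.4 -208.5] tcp in post frame [np.float64(-13.1), np.float64(-152.4)]
R back gap 19.2 post [ 576.9 -350.1] tcp in post frame [np.float64(-13.1), np.float64(-2.4)]
L standoff35 tool delta [ 34.6 150. ] twist to heater yaw -0.084
R standoff35 tool delta [22.   0.6] twist to heater yaw -0.084
```

View pics/s_8c.png

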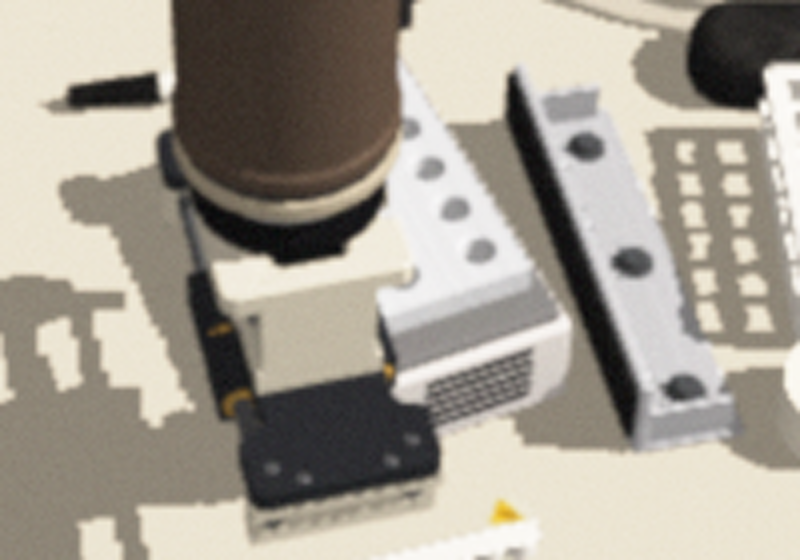

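```bash
python3 man.py 401 61 532 272
python3 - <<'E'
import cv2
a=cv2.imread('pics/s_8.png')[275:345,345:425]; cv2.imwrite('pics/s_8d.png',cv2.resize(a,None,fx=8,fy=8,interpolation=cv2.INTER_CUBIC))
E
```

```text
t 11.35 pos [ 565.3 -356.8  198.4] pushyaw 14.43 z [-0.003 -0.001 -1.   ] F [-5.85 -3.33  1.76] w 0.008
edge 22.74 [ 641.  -242.6] len 137.5 rect [0]
origin [ 605.  -257.7] rail x,y -85.6 8.9 yaw rel 10.24
L back gap 45.7 post [ 521.6 -211.3] tcp in post frame [np.float64(-15.9), np.float64(-151.0)]
R back gap 17.2 post [ 579.6 -349.7] tcp in post frame [np.float64(-15.9), np.float64(-1.0)]
L standoff35 tool delta [ 40.7 146.7] twist to heater yaw -0.145
R standoff35 tool delta [19.  -1.7] twist to heater yaw -0.145
```

View pics/s_8d.png

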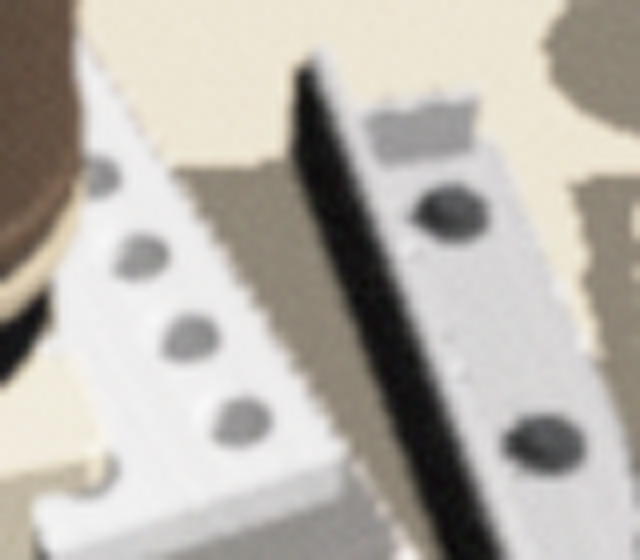

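Run:
```python
from h import *
def yaw(p,q):
    a=rp('side',*p,76);b=rp('side',*q,76);d=a-b;return np.degrees(np.arctan2(-d[0],d[1])),np.linalg.norm(d)
print(yaw((255+258/4,265+122/4),(255+307/4,265+298/4)))
print(yaw((345+100/8,275+175/8),(345+243/8,275+420/8)),yaw((345+140/8,275+255/8),(345+243/8,275+420/8)))
```

```text
(np.float64(12.855403085761859), np.float64(104.78473521062077))
(np.float64(21.922503366237653), np.float64(77.7495151719798)) (np.float64(23.445297928452877), np.float64(52.014281294033246))
```

>>> {"api": "move_arm", "payload": {
  "steps": [
    [15,0,0,0],
    [34,0,0,0],
    [44,30,0,-0.03],
    [46,75,0,-0.06],
    [46,115,0,-0.1],
    [46,154,0,-0.12],
    [46,154,0,-0.12]
  ]
}}

```text
clock: 12.22
position: [0.4819, -0.2158, 0.1987]
ee_rot: [0.588, -3.085, -0.004]
force: [0.6, -0.1, -0.1]
width: 0.005
```

```bash
python3 tr.py 9
```

```text
t 12.22 pos [ 481.9 -215.8  198.7] pushyaw 21.57 z [-0.001  0.003 -1.   ] F [ 0.59 -0.08 -0.06] w 0.005
edge 21.0 [ 640.7 -239.3] len 136.8 rect [ 602.08 -240.82   86.76  179.51   29.38]
origin [ 604.3 -253.3] rail x,y -85.3 13.4 yaw rel 8.50
L back gap 42.8 post [ 522.3 -204.4] tcp in post frame [np.float64(-41.9), np.float64(3.9)]
R back gap 19.1 post [ 576.1 -344.4] tcp in post frame [np.float64(-41.9), np.float64(153.9)]
L standoff35 tool delta [-6.8 -4. ] twist to heater yaw 0.01
R standoff35 tool delta [  -5.4 -154. ] twist to heater yaw 0.01
```

View pics/s_9c.png

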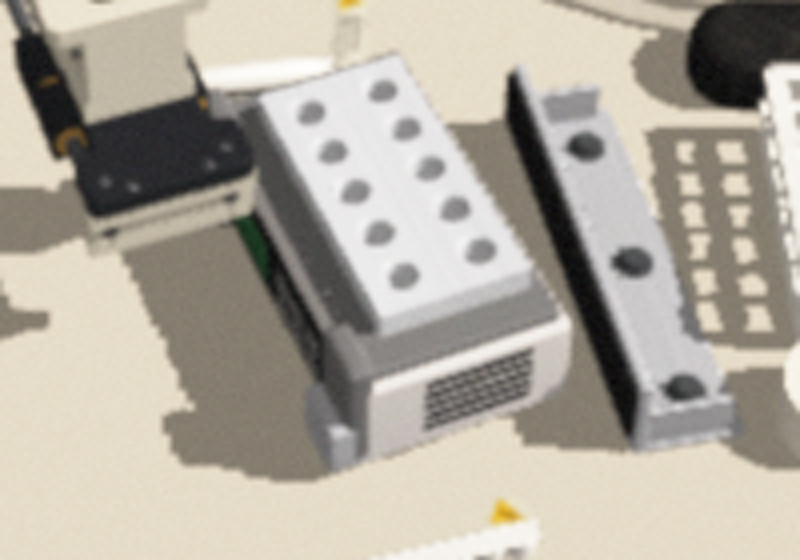

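```bash
python3 - <<'E'
s=open('man.py').read()
i=s.index("v=[float"); j=s.index("A=np.radians")
man='''
# args: hole crop coords  bl1 bl5 (back row first/last) f1 f5 (front row)
v=[float(x) for x in sys.argv[1:9]]
P=[S(v[k],v[k+1],76) for k in(0,2,4,6)]
d=(P[0]-P[1]+P[2]-P[3]); a=np.degrees(np.arctan2(-d[0],d[1])); m=sum(P)/4; ln=np.linalg.norm(P[0]-P[1])
ha0=np.radians(a); ce=m+(39.0-HX)*np.array([np.cos(ha0),np.sin(ha0)]); rr=[np.linalg.norm(P[2]-P[3])]
print('row yaws',[np.degrees(np.arctan2(-(p-q)[0],(p-q)[1])).round(2) for p,q in((P[0],P[1]),(P[2],P[3]))])
'''
open('hol.py','w').write((s[:i]+man+s[j:]).replace("S=lambda","HX=4.4\nS=lambda"))
E
python3 hol.py 258 122 307 298 182 135 222 312 | grep -E 'row|edge|orig'; python3 hol.py 384 90 482 250 312 112 404 275
```

```text
row yaws [np.float64(12.86), np.float64(12.16)]
edge 12.51 [ 576.7 -266.3] len 104.8 rect [104.02]
origin [ 538.6 -274.8] rail x,y -154.1 6.6 yaw rel 0.01
t 12.28 pos [ 482.5 -217.7  199. ] pushyaw 21.45 z [ 0.     0.001 -1.   ] F [-0.33 -0.66  0.01] w 0.006
row yaws [np.float64(23.0), np.float64(22.65)]
edge 22.83 [ 641.8 -239.7] len 104.1 rect [103.73]
origin [ 605.8 -254.8] rail x,y -84.2 11.6 yaw rel 10.33
L back gap 44.4 post [ 522.3 -208.6] tcp in post frame [np.float64(-40.3), np.float64(7.1)]
R back gap 15.7 post [ 580.5 -346.8] tcp in post frame [np.float64(-40.3), np.float64(157.1)]
L standoff35 tool delta [-5.5 -6.9] twist to heater yaw -0.024
R standoff35 tool delta [  -9.1 -156.9] twist to heater yaw -0.024
```

>>> {"api": "move_arm", "payload": {
  "steps": [
    [0,0,0,0.08],
    [0,0,0,0.08]
  ]
}}

```text
clock: 12.52
position: [0.483, -0.2198, 0.1989]
ee_rot: [-0.457, 3.108, -0.002]
force: [0.7, 0.2, 0.2]
width: 0.008
```

>>> {"api": "move_arm", "payload": {
  "steps": [
    [-10,0,0,0],
    [-18,0,0,0],
    [-23,0,0,0],
    [-27,0,0,0],
    [-31,0,0,0],
    [-35,0,0,0],
    [-39,0,0,0],
    [-43,0,0,0],
    [-47,0,0,0],
    [-47,0,0,0]
  ]
}}

```text
clock: 13.78
position: [0.5272, -0.2045, 0.1979]
ee_rot: [0.459, -3.104, -0.003]
force: [-3.7, -0.1, -0.5]
width: 0.004
```

```bash
python3 tr.py 10
```

```text
t 13.78 pos [ 527.2 -204.5  197.9] pushyaw 16.82 z [-0.004  0.001 -1.   ] F [-3.73 -0.06 -0.54] w 0.004
edge 14.06 [ 659.  -245.2] len 138.2 rect [ 622.72 -245.94   75.33  162.14   14.57]
origin [ 621.1 -254.7] rail x,y -69.2 8.4 yaw rel 1.56
L back gap 16.4 post [ 545.7 -196.3] tcp in post frame [np.float64(-19.9), np.float64(-3.5)]
R back gap 12.0 post [ 582.1 -341.8] tcp in post frame [np.float64(-19.9), np.float64(146.5)]
L standoff35 tool delta [14.9  4.2] twist to heater yaw 0.048
R standoff35 tool delta [  22.2 -145.6] twist to heater yaw 0.048
```

View pics/s_10c.png

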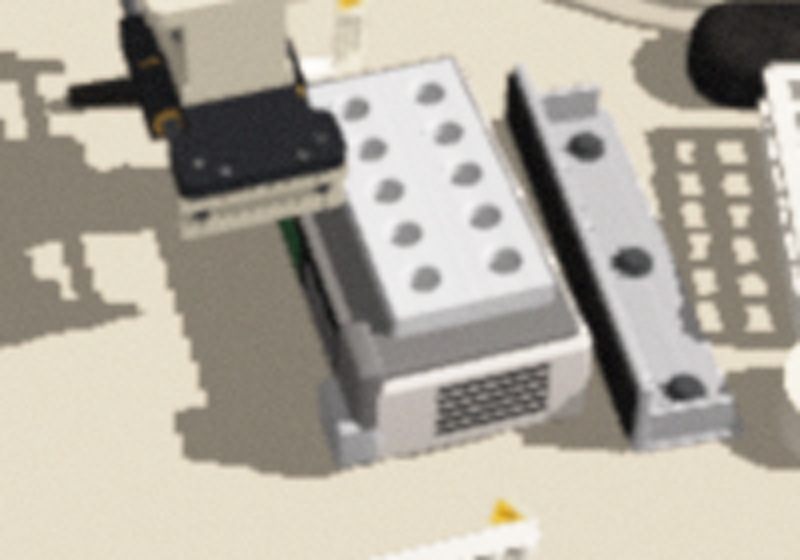

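```bash
python3 hol.py 431 93 507 261 356 109 426 279
```

```text
t 13.82 pos [ 527.2 -204.5  198. ] pushyaw 16.81 z [-0.003  0.001 -1.   ] F [-5.55 -0.04 -0.39] w 0.004
row yaws [np.float64(16.43), np.float64(16.28)]
edge 16.35 [ 658.4 -245.4] len 104.3 rect [104.01]
origin [ 621.  -256.4] rail x,y -69.7 6.8 yaw rel 3.85
L back gap 20.2 post [ 543.2 -201. ] tcp in post frame [np.float64(-16.4), np.float64(1.1)]
R back gap 9.5 post [ 585.5 -344.9] tcp in post frame [np.float64(-16.4), np.float64(151.1)]
L standoff35 tool delta [18.6 -1. ] twist to heater yaw 0.008
R standoff35 tool delta [  19.8 -151. ] twist to heater yaw 0.008
```

>>> {"api": "move_arm", "payload": {
  "steps": [
    [-3,-1,0,0],
    [-6,-2,0,0.02],
    [-9,-3,0,0.04],
    [-12,-5,0,0.05],
    [-15,-6,0,0.06],
    [-15,-6,0,0.06]
  ]
}}

```text
clock: 14.58
position: [0.5437, -0.2061, 0.1981]
ee_rot: [0.365, -3.118, -0.002]
force: [-4.8, 0.3, -1.2]
width: 0.006
```

```bash
python3 tr.py 11 | head -1
```

```text
t 14.57 pos [ 543.7 -206.1  198.1] pushyaw 13.37 z [-0.002  0.001 -1.   ] F [-4.82  0.32 -1.19] w 0.006
```

View pics/s_11c.png

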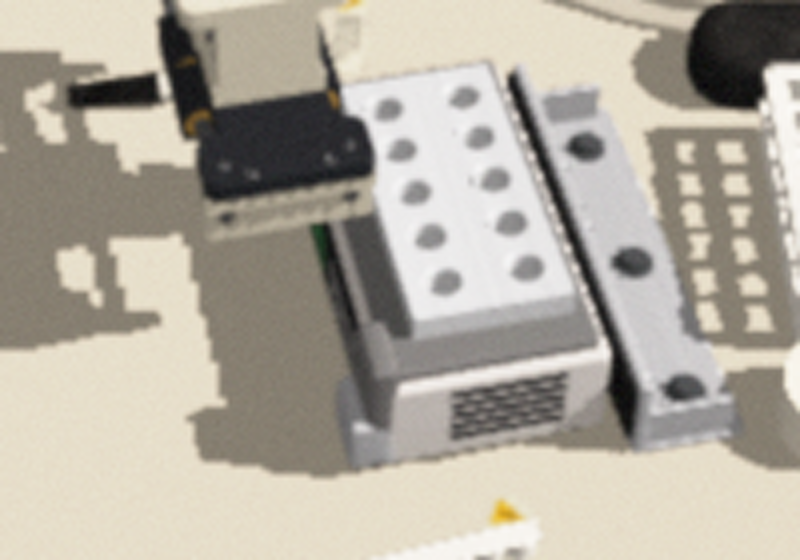

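```bash
python3 hol.py 464 97 528 268 389 110 446 283
```

```text
t 14.62 pos [ 543.7 -206.2  198.2] pushyaw 13.37 z [-0.002  0.001 -1.   ] F [-4.34  0.78 -1.09] w 0.001
row yaws [np.float64(12.88), np.float64(12.52)]
edge 12.7 [ 670.8 -249.8] len 103.9 rect [103.87]
origin [ 632.7 -258.3] rail x,y -58.7 2.3 yaw rel 0.20
L back gap 4.0 post [ 558.7 -198.1] tcp in post frame [np.float64(-16.4), np.float64(-4.5)]
R back gap 3.4 post [ 591.6 -344.5] tcp in post frame [np.float64(-16.4), np.float64(145.5)]
L standoff35 tool delta [18.6  4.7] twist to heater yaw 0.012
R standoff35 tool delta [  20.3 -145.3] twist to heater yaw 0.012
```

>>> {"api": "move_arm", "payload": {
  "steps": [
    [-1,0,0,0],
    [-2,0,0,0],
    [-3,0,0,0],
    [-3,0,0,0]
  ]
}}

```text
clock: 15.12
position: [0.5474, -0.2056, 0.1987]
ee_rot: [-0.366, 3.12, -0.0]
force: [-4.2, -0.3, -0.2]
width: 0.006
```

```bash
python3 -c "
from h import *
st()"
```

```text
t 15.12 pos [ 547.4 -205.6  198.7] pushyaw 13.36 z [ 0. -0. -1.] F [-4.21 -0.33 -0.17] w 0.006
```

>>> {"api": "move_arm", "payload": {
  "steps": [
    [10,0,0,0],
    [24,0,0,0.01],
    [26,-40,0,0.02],
    [26,-85,0,0.03],
    [26,-125,0,0.03],
    [25,-155,0,0.03],
    [25,-155,0,0.03]
  ]
}}

```text
clock: 16.0
position: [0.5577, -0.3655, 0.1993]
ee_rot: [-0.312, 3.125, -0.005]
force: [0.2, 0.9, -0.4]
width: 0.01
```

```bash
python3 tr.py 12 | head -1
```

```text
t 16.0 pos [ 557.7 -365.5  199.3] pushyaw 11.41 z [ 0.001 -0.003 -1.   ] F [ 0.15  0.94 -0.36] w 0.01
```

View pics/s_12c.png

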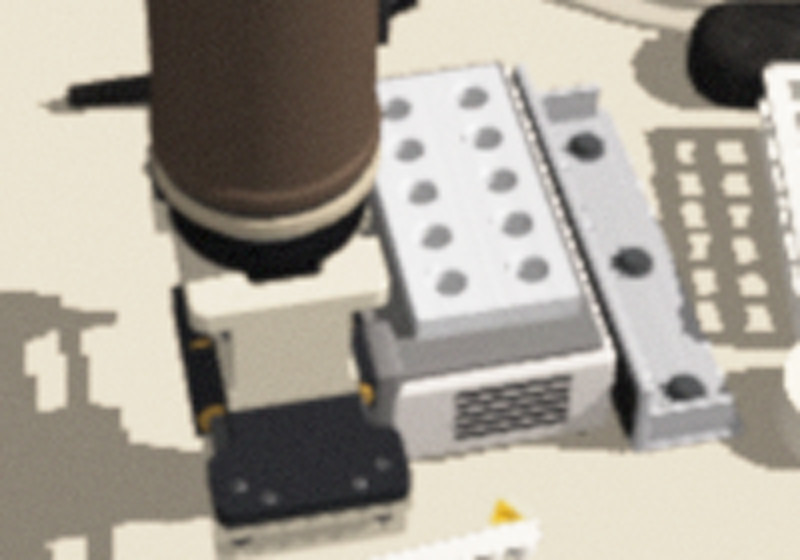

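```bash
python3 hol.py 473 98 534 269 397 109 452 283
```

```text
t 16.05 pos [ 557.9 -363.5  198.9] pushyaw 11.5 z [ 0.001 -0.001 -1.   ] F [-0.06  0.22  0.26] w 0.005
row yaws [np.float64(12.04), np.float64(11.84)]
edge 11.94 [ 674.1 -250.3] len 103.5 rect [104.25]
origin [ 635.9 -258.4] rail x,y -55.6 1.6 yaw rel -0.56
L back gap -0.2 post [ 562.7 -197.2] tcp in post frame [np.float64(-39.0), np.float64(-161.7)]
R back gap 1.4 post [ 593.7 -344. ] tcp in post frame [np.float64(-39.0), np.float64(-11.7)]
L standoff35 tool delta [ -2.8 161.7] twist to heater yaw -0.008
R standoff35 tool delta [-3.9 11.7] twist to heater yaw -0.008
```

>>> {"api": "move_arm", "payload": {
  "steps": [
    [-8,6,0,0],
    [-16,6,0,0],
    [-20,6,0,0],
    [-22,6,0,0],
    [-23,6,0,0],
    [-24,6,0,0],
    [-25,6,0,0],
    [-26,6,0,0],
    [-26,6,0,0]
  ]
}}

```text
clock: 17.18
position: [0.5818, -0.3519, 0.1983]
ee_rot: [0.317, -3.123, 0.001]
force: [-5.7, -2.0, -1.3]
width: 0.005
```

>>> {"api": "move_arm", "payload": {
  "steps": [
    [-1,0,0,0],
    [-1,0,0,0]
  ]
}}

```text
clock: 17.42
position: [0.5821, -0.3519, 0.1983]
ee_rot: [0.316, -3.122, -0.0]
force: [-7.1, -2.4, 1.3]
width: 0.003
```

>>> {"api": "move_arm", "payload": {
  "steps": [
    [-1,0,0,0],
    [-1,0,0,0]
  ]
}}

```text
clock: 17.68
position: [0.5824, -0.3519, 0.1982]
ee_rot: [0.315, -3.121, -0.001]
force: [-11.2, -2.1, 1.8]
width: 0.002
```

>>> {"api": "move_arm", "payload": {
  "steps": [
    [10,0,0,0],
    [25,0,0,0],
    [25,40,0,-0.01],
    [25,85,0,-0.02],
    [25,125,0,-0.02],
    [25,154,0,-0.02],
    [25,154,0,-0.02]
  ]
}}

```text
clock: 18.55
position: [0.5291, -0.2024, 0.1989]
ee_rot: [-0.355, 3.121, 0.003]
force: [0.0, -0.7, 0.4]
width: 0.005
```

```bash
python3 tr.py 13 | head -1
```

```text
t 18.55 pos [ 529.1 -202.4  198.9] pushyaw 12.98 z [ 0.     0.002 -1.   ] F [ 0.02 -0.66  0.42] w 0.005
```

View pics/s_13c.png

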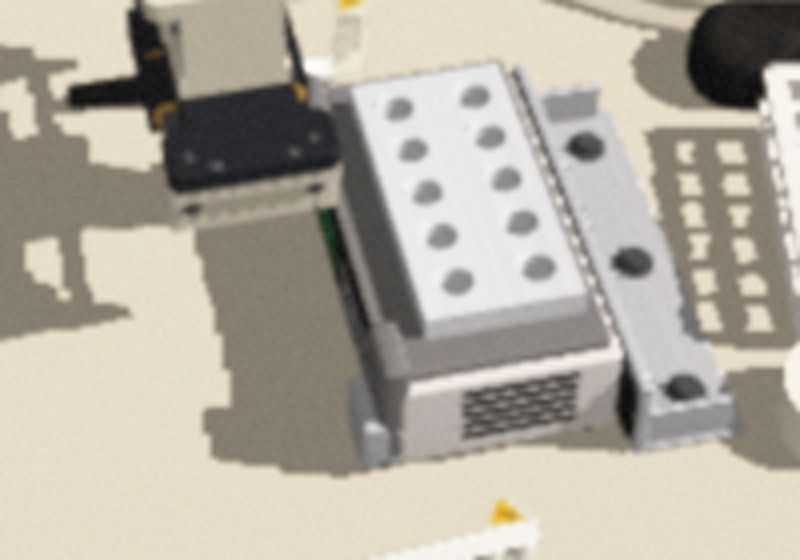

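```bash
python3 hol.py 475 97 540 268 400 109 458 282
```

```text
t 18.6 pos [ 529.3 -204.2  199.1] pushyaw 12.88 z [ 0.001  0.    -1.   ] F [ 1.09 -0.61  0.09] w 0.004
row yaws [np.float64(12.92), np.float64(12.55)]
edge 12.73 [ 675.8 -249.4] len 103.9 rect [103.96]
origin [ 637.8 -258. ] rail x,y -53.7 1.5 yaw rel 0.23
L back gap -1.0 post [ 563.7 -197.9] tcp in post frame [np.float64(-34.9), np.float64(1.4)]
R back gap -1.7 post [ 596.8 -344.2] tcp in post frame [np.float64(-34.9), np.float64(151.4)]
L standoff35 tool delta [ 0.1 -1.4] twist to heater yaw 0.003
R standoff35 tool delta [   0.5 -151.4] twist to heater yaw 0.003
```

>>> {"api": "move_arm", "payload": {
  "steps": [
    [-8,0,0,0],
    [-14,0,0,0],
    [-17,0,0,0],
    [-19,0,0,0],
    [-20,0,0,0],
    [-21,0,0,0],
    [-21,0,0,0]
  ]
}}

```text
clock: 19.48
position: [0.5482, -0.201, 0.1983]
ee_rot: [0.347, -3.119, -0.001]
force: [-7.6, -1.7, 2.3]
width: 0.004
```

>>> {"api": "move_arm", "payload": {
  "steps": [
    [-1,0,0,0],
    [-1,0,0,0]
  ]
}}

```text
clock: 19.73
position: [0.5488, -0.2007, 0.1982]
ee_rot: [0.347, -3.118, -0.002]
force: [-7.9, -1.4, 3.3]
width: 0.001
```

>>> {"api": "move_arm", "payload": {
  "steps": [
    [-1,0,0,0],
    [-1,0,0,0]
  ]
}}

```text
clock: 19.98
position: [0.5491, -0.2007, 0.1981]
ee_rot: [0.346, -3.117, -0.002]
force: [-11.7, -1.9, 5.4]
width: 0.008
```

>>> {"api": "move_arm", "payload": {
  "steps": [
    [-1,0,0,0],
    [-1,0,0,0]
  ]
}}

```text
clock: 20.23
position: [0.5494, -0.2007, 0.1979]
ee_rot: [0.345, -3.115, -0.002]
force: [-13.2, -2.1, 6.3]
width: 0.004
```

>>> {"api": "move_arm", "payload": {
  "steps": [
    [10,0,0,0],
    [25,0,0,0],
    [25,-40,0,0],
    [25,-85,0,0],
    [25,-125,0,0],
    [25,-158,0,0],
    [25,-158,0,0]
  ]
}}

```text
clock: 21.1
position: [0.5623, -0.3625, 0.199]
ee_rot: [-0.344, 3.122, -0.004]
force: [-0.6, 0.2, -0.6]
width: 0.004
```

```bash
python3 tr.py 14; python3 tro.py 13
```

```text
t 21.1 pos [ 562.3 -362.5  199. ] pushyaw 12.57 z [ 0.001 -0.003 -1.   ] F [-0.61  0.21 -0.56] w 0.004
edge 12.0 [ 676.2 -246.6] len 133.7 rect [ 641.91 -255.04   73.99  146.02   12.41]
origin [ 638.  -254.7] rail x,y -52.7 4.7 yaw rel -0.50
L back gap -3.0 post [ 564.7 -193.6] tcp in post frame [np.float64(-37.5), np.float64(-164.7)]
R back gap -1.6 post [ 595.9 -340.4] tcp in post frame [np.float64(-37.5), np.float64(-14.7)]
L standoff35 tool delta [ -4.1 164.7] twist to heater yaw 0.01
R standoff35 tool delta [-2.6 14.7] twist to heater yaw 0.01
t 21.15 pos [ 562.5 -360.5  198.7] pushyaw 12.66 z [ 0. -0. -1.] F [0.29 0.9  0.62] w 0.008
edge 12.83 [ 674.2 -246.2] len 139.5 rect [ 640.22 -254.81   70.93  145.01   12.84]
origin [ 636.1 -254.9] rail x,y -54.6 5.0 yaw rel 0.33
L back gap 0.1 post [ 561.9 -194.9] tcp in post frame [np.float64(-36.2), np.float64(-161.6)]
R back gap -0.9 post [ 595.3 -341.1] tcp in post frame [np.float64(-36.2), np.float64(-11.6)]
L standoff35 tool delta [ -0.7 161.6] twist to heater yaw -0.003
R standoff35 tool delta [-1.2 11.6] twist to heater yaw -0.003
```

View pics/s_14c.png

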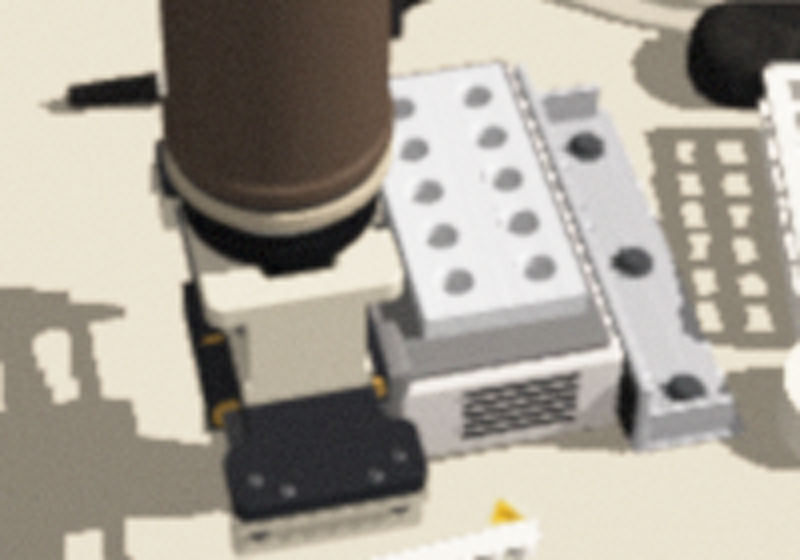

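>>> {"api": "move_arm", "payload": {
  "steps": [
    [-8,6,0,0],
    [-14,6,0,0],
    [-17,6,0,0],
    [-19,6,0,0],
    [-20,6,0,0],
    [-21,6,0,0],
    [-21,6,0,0]
  ]
}}

```text
clock: 22.02
position: [0.5814, -0.3491, 0.1984]
ee_rot: [0.348, -3.12, -0.001]
force: [-5.2, 1.1, 1.7]
width: 0.01
```

>>> {"api": "move_arm", "payload": {
  "steps": [
    [-1,0,0,0],
    [-1,0,0,0]
  ]
}}

```text
clock: 22.28
position: [0.5817, -0.3492, 0.1984]
ee_rot: [0.347, -3.119, -0.001]
force: [-8.7, -0.5, 3.3]
width: 0.004
```

>>> {"api": "move_arm", "payload": {
  "steps": [
    [-1,0,0,0],
    [-1,0,0,0]
  ]
}}

```text
clock: 22.52
position: [0.582, -0.3493, 0.1983]
ee_rot: [0.346, -3.118, -0.002]
force: [-11.1, -0.6, 4.2]
width: 0.002
```

>>> {"api": "move_arm", "payload": {
  "steps": [
    [15,0,0,0],
    [45,0,0,0],
    [60,0,-20,0],
    [60,0,-80,0],
    [60,0,-140,0],
    [100,60,-200,0],
    [100,120,-240,0],
    [100,180,-240,0],
    [100,240,-240,0],
    [100,300,-240,0],
    [100,360,-240,0],
    [100,420,-240,0],
    [100,420,-240,0],
    [100,420,-240,0]
  ]
}}

```text
clock: 24.28
position: [0.3935, 0.0403, 0.4389]
ee_rot: [-0.355, 3.12, 0.001]
force: [0.9, -0.2, -0.3]
width: 0.005
```

```bash
python3 tr.py 15; python3 look.py 16 c
```

```text
t 24.27 pos [393.5  40.3 438.9] pushyaw 12.98 z [ 0.001  0.001 -1.   ] F [ 0.86 -0.2  -0.29] w 0.005
edge 8.77 [ 660.3 -270.3] len 102.9 rect [ 640.41 -255.34   68.13  140.03   12.2 ]
origin [ 621.8 -276.2] rail x,y -73.2 -12.8 yaw rel -3.73
L back gap 13.1 post [ 552.1 -211.1] tcp in post frame [np.float64(-118.3), np.float64(272.6)]
R back gap 23.5 post [ 574.9 -359.3] tcp in post frame [np.float64(-118.3), np.float64(422.6)]
L standoff35 tool delta [ -63.1 -278. ] twist to heater yaw 0.074
R standoff35 tool delta [ -52.1 -427.6] twist to heater yaw 0.074
t 24.32 pos [393.9  39.  438.9] pushyaw 12.85 z [ 0.001  0.001 -1.   ] F [-0.6  -0.57  0.22] w 0.004
```

View pics/s_15c.png

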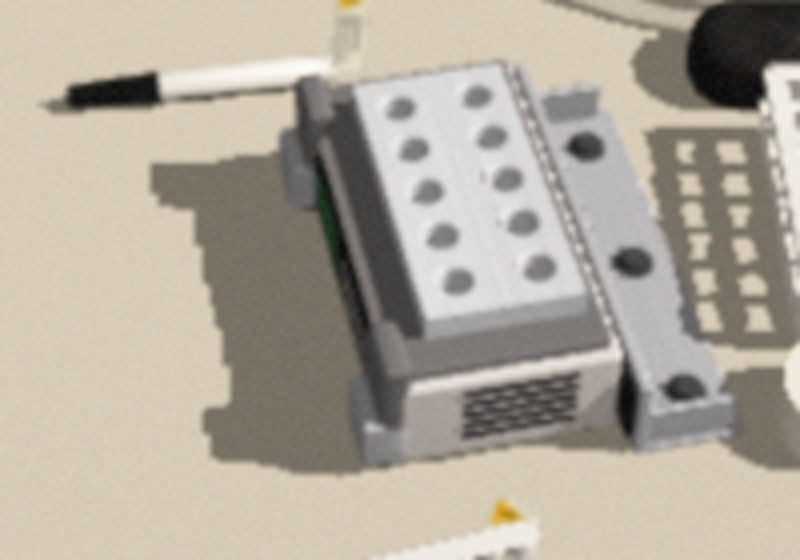

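View pics/c_16c.png

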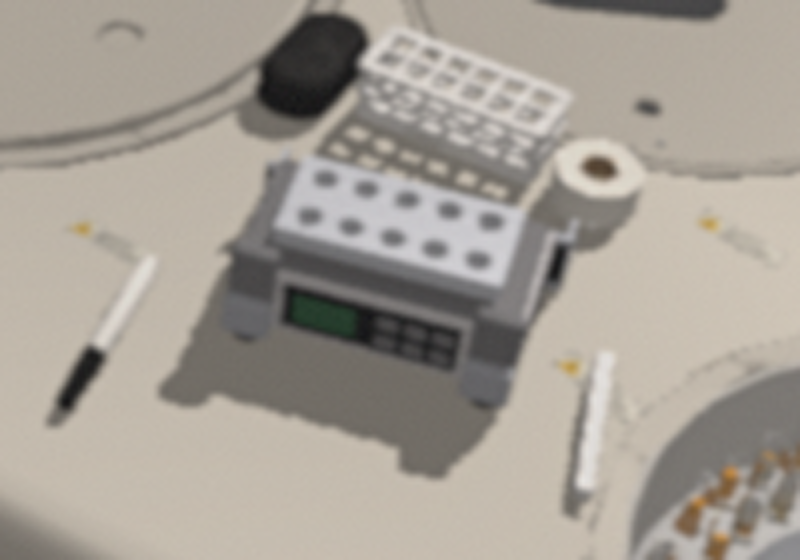

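```bash
python3 hol.py 478 97 540 268 401 108 459 282; python3 -c "
from h import *
print(arm.sign_off())"
```

```text
t 24.43 pos [394.2  38.  438.8] pushyaw 12.69 z [ 0.001  0.    -1.   ] F [0.29 0.65 0.  ] w 0.004
row yaws [np.float64(12.18), np.float64(12.45)]
edge 12.31 [ 676.4 -249.5] len 103.7 rect [104.57]
origin [ 638.3 -257.8] rail x,y -53.1 1.6 yaw rel -0.19
L back gap -2.2 post [ 564.7 -197.1] tcp in post frame [np.float64(-116.4), np.float64(266.1)]
R back gap -1.7 post [ 596.7 -343.7] tcp in post frame [np.float64(-116.4), np.float64(416.1)]
L standoff35 tool delta [ -79.7 -266.6] twist to heater yaw 0.006
R standoff35 tool delta [ -78.7 -416.6] twist to heater yaw 0.006
the job is handed in; nothing more can be done
None
```

The heater now stands flush and square against the rail, and I handed the job in at about 24.4 s with the arm well clear.

- **Swings:** I pushed only the two post bumpers, with the closed fingertips. The left post swung it to about -10° from square, the right post through square to about +10°, and the left post back to square. Short, slow pushes on the left, right, left and right posts then brought it home.
- **Force:** The swing pushes read about 4–7 N whenever I checked. The last pushes ended at 11–13 N with the heater no longer moving, so it was stopped on the rubber strip. Nothing rammed the rail and the key panel was not pressed.
- **Final checks:**
  - Yaw is within about 0.3° of the rail.
  - The fingertip stops on the two posts agree to about 0.5 mm.
  - The heater is about 2–5 mm left of the rail's centre.
  - The marker and the cuvettes look unmoved; I did not check the rack, the lying tube or the tape roll up close.
- **Disagreements:**
  - The camera put the back about 2 mm *through* the strip. That is within the calibration error, so I relied on the force and the stop.
  - My automatic edge tracker gave wrong values in several frames (partly hidden block, changed brightness), including the last one. There I used positions read by hand from the wells and block corners.

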